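# Swing the battery case round the stop post

### The job

The square frosted battery case lies just in front of the little stop post with its latch facing left. Without lifting it, push it against the post and swing it in an arc a quarter turn round the post, so that the latch faces squarely towards the robot, and leave it lying close beside the post, on the post's right-hand side as seen from the robot. Leave the short black lens where it stands.

Things in the scene. Friction and masses are not known exactly. Their poses are not given: they have to be found in the camera images.
- case: Square case, frosted plastic, 96 x 96 mm, 27 high, 0.15-0.3 kg, loose (not the oblong one). Origin: centre of underside, z up; latch on its -x side, a small lug on its +y side. At the start -x faces left (within 6 deg), +y faces the post, 15-33 mm short of it; the post is 18-42 mm towards the latch from that side's middle. It turns when its -y side is pushed on the half away from the latch.
- latch (a point): Outer face of the grey latch tab (36 mm wide, sticks out 7 mm from the middle of the case's -x side), at (-55, 0, 15) mm in the case. The case's strap lug, on its +y side, sticks out 16 mm, 10 mm wide (case x from -2 to 8 mm), 2 to 18 mm high; the post fits in the crook on the lug's latch side, so that the case pivots there without slipping along the post.
- post: Fixed upright round stop post: black rubber sleeve 22 mm in diameter, steel cap, 46 mm high, beyond the case as seen from the robot. Origin: centre of its foot, on the shelf. Axes parallel to the robot's: x away from the robot, y to the left.
- lens: Short black camera lens standing upright, loose, 65 mm in diameter and 49 mm high, behind and to the left of the post. Origin: centre of its underside. To be left alone.
Things that resemble listed ones, but are neither listed nor needed, are in the scene too. What is shaped like the case but orange is not meant.

How it is judged:
By the outcome, as a careful person would: the job done as asked, in the order asked, and still so for the second after the job is handed in, with the robot touching nothing.
It also fails if it takes over 43 s, if anything falls off the work surface, if the arm or the gripper's body presses on something with over 40 N, if the wrist force passes 120 N, or if a joint passes its speed limit or range.

### The arm

A 6-joint arm with a two-finger parallel gripper is mounted at the origin on the work surface. World frame = base frame: x ahead of the robot, y to its left, z up, the work surface at z = 0. Lengths are in m, angles in rad, forces in N, time in s.
With the tool pointing down it reaches from about 0.3 to 0.875 m from the base axis. Payload 6.4 kg.
Tool frame: the origin (TCP) lies at the very end of the fingers, on their centre line; the grasp point (between the pads) lies 19 mm behind it; z points along the fingers, y is the direction in which the jaws open and shut (so a half turn about z gives the same grasp; the last joint's range is limited). The gripper opens to 85 mm and grips with 20 to 120 N. Pads are 22 mm wide; open, the fingers measure 114 mm over their backs; the gripper's body (76 mm by 85 mm) begins 54 mm behind the grasp point. The pads swing forward as they close: fully open they stand 13 mm farther back than shut.
Start: joints at [-1.451, 0.181, 1.607, -0, 1.354, -0.206], TCP at [0.184, -0.545, 0.231] pointing down, gripper open.
Joint ranges: [-2.99, 2.99], [-0.89, 2.07], [0.3, 2.58], [-1.14, 4.28], [0, 2.63], [-3.12, 3.12]. Speed limits (rad/s): [2.57, 2.57, 3.01, 3.14, 3.14, 3.14].

### API

Orientations are given as a unit quaternion [w, x, y, z].
In Python, from bench import * gives the robot as it stands.
- The arm moves only by the tool arm_command, never from a script. Its argument "motion" is text: rows parted by semicolons, each of 7 numbers parted by spaces: the shift along the tool's x, y, z in units of 0.2 m (1.0 is 0.2 m), then the turn, a rotation vector about the tool's x, y, z in units of 60 degrees (1.0 is 60 degrees), then the opening, from 0 (shut) to 1 (fully open). In form: tx ty tz ax ay az grip; .... A call has 1 to 10 rows; each row shifts and turns the pose as measured when the row begins, along the tool's axes as they then stand; what a row does not reach is not made up. A row lasts 1/12 s, in which the tool goes at most 41.7 mm and 7.16 degrees, less where a joint would pass 70% of its speed; a pose out of reach is approached as far as the arm can. A call with a number of a shift or a turn outside -1 to 1 is refused whole. A call with a gripper value outside its range is refused whole. The fingers move at their own pace and stop on an object; the grip force is fixed at half the most. Time passes only in rows, so rows that do not move let the fingers close. It gives the time, the measured TCP pose, the force and the opening at its end, in the units of the state.
- get_obs(): the state, without advancing time (a new reading comes with each control period).
- camera(name): name is "scene" or "side" or "wrist"; returns a dict with "img" (400x640x3 uint8, red, green, blue), "intrinsics" (3x3 intrinsics, pixels), "distortion" ([k1, k2, p1, p2, k3] as OpenCV has them; the pictures are not rectified), "pose" (4x4, takes a point from camera to world coordinates); the wrist camera has in their place "mount" (4x4, takes a point from camera to tool coordinates, whose origin is the TCP and whose axes are the flange's). Camera axes: x right, y down, z forward; pixel columns grow to the right and rows downward; lengths in m; the calibration is good to about 2 mm. A picture is of the moment at which its call begins: read the wrist's pose just before it. There is no depth.
- hand_in(): hands the job in, once; it reports no verdict.
Trained networks look in the newest picture that a camera, given by its name, has taken for a name from the list of things; names that differ only in an ending like _2 or _b are one class to them, and where a whole thing is asked for, a point or a joint stands for the part that bears it (a point fixed in the world has none). Each returns a list of dicts, best first, with "conf" (0 to 1); they miss things now and then, are a little off and sometimes report something else, mostly with a low value. They report only what shows in the picture. A call takes as long as a camera call. They do not tell look-alikes from the thing itself.
- search_frame(camera, target): "box" ([left, top, right, bottom] in pixels, round what is visible of it).
The state is a dict: "time_s": time; "q": joint angles; "dq": joint speeds; "joint_efforts": joint torques, N m; "eef_pos": TCP position; "eef_rot": TCP orientation; "wrist_force": force on the tool from outside, world axes, zero at the start; "torque": the same for the moment, N m; "opening": opening from 0.0 (shut) to 1.0 (fully open).
Only numpy, scipy, OpenCV 4.12 (cv2) and the standard library are available. Lean on these libraries where they do the work, as an engineer would, in place of code of your own. Each camera call takes 0.05 s, during which the arm holds its last target.

## Working session

There is one attempt and no reset: what is moved stays moved. The work goes in short steps, Python scripts to look and compute and a tool call to move; the robot and the scene stay as the last step left them, time stands still between calls to the robot, and variables do not carry over. Pictures are saved under pics/ and viewed, and the job is handed in when it is done.

Besides the shell and the picture viewer there is one more tool, called in YAML: its name, and indented under it one key for each argument. arm_command: Moves the arm, as the interface text tells. Shifts and turns lie within -1 to 1; 1 stands for 0.2 m of shift or 60 degrees of turn. Its arguments: {"type":"object","properties":{"motion":{"type":"string"}},"required":["motion"]}

```bash
ls; mkdir -p pics
python3 - <<'E'
from bench import *
import cv2
o=get_obs();print(o)
for n in ["scene","side","wrist"]:
    c=camera(n);cv2.imwrite(f"pics/{n}0.png",c["img"][:,:,::-1])
    print(n,c["intrinsics"].tolist(),c["distortion"],c.get("pose",c.get("mount")))
    for t in ["case","latch","post","lens"]:
        print(t,[(d["box"],round(d["conf"],2)) for d in search_frame(n,t)])
E
```

```text
pics
{'time_s': 0.0, 'q': array([-1.45127950e+00,  1.81542334e-01,  1.60800370e+00, -4.47342124e-06,
        1.35378421e+00, -2.06310241e-01]), 'dq': array([ 8.69045135e-05, -6.63741821e-04,  1.66168780e-03, -1.19323924e-03,
        5.46941614e-04,  2.06439464e-04]), 'joint_efforts': array([-3.89416782e-04, -4.44868612e+01, -3.51342416e+01, -3.35025952e-04,
        9.10949690e-03,  1.85833130e-05]), 'eef_pos': array([ 0.18399631, -0.54419013,  0.2303855 ]), 'eef_rot': array([-8.68071764e-04,  9.86758464e-01,  1.62194260e-01,  3.55092368e-05]), 'wrist_force': array([-0.55081539, -0.45832567,  0.87516654]), 'torque': array([-0.07006929,  0.02070724, -0.00888331]), 'opening': 0.9985464124739756}
scene [[427.7937615556058, 0.0, 316.94857693428395], [0.0, 427.7937615556058, 200.42967224743265], [0.0, 0.0, 1.0]] [0.02204093 0.         0.         0.         0.        ] [[ 0.21253437  0.66347174 -0.71738022  1.1658312 ]
 [ 0.97714616 -0.14144226  0.15868043 -0.22784346]
 [ 0.0038121  -0.73471037 -0.67837021  0.64370071]
 [ 0.          0.          0.          1.        ]]
case [([147.9, 151.4
[... 1038 characters left out ...]
.75)]
post [([307.9, 202.5, 315.7, 226.5], 0.75)]
lens [([239.5, 189.5, 271.2, 224.8], 0.68)]
wrist [[302.274821943623, 0.0, 318.9249856555439], [0.0, 302.274821943623, 200.9628532464388], [0.0, 0.0, 1.0]] [-0.04188306  0.          0.          0.          0.        ] [[ 1.25232214e-04 -9.47116055e-01 -3.20891199e-01  8.32397764e-02]
 [ 9.99999992e-01  1.14183957e-04  5.32478130e-05 -2.90433324e-04]
 [-1.37912318e-05 -3.20891203e-01  9.47116062e-01 -1.41621249e-01]
 [ 0.00000000e+00  0.00000000e+00  0.00000000e+00  1.00000000e+00]]
case [([6.1, 0.0, 111.5, 34.3], 0.81), ([158.1, 1.7, 272.9, 54.3], 0.78)]
latch [([160.4, 0.1, 274.5, 52.1], 0.9), ([4.5, 0.0, 110.8, 31.5], 0.72)]
post []
lens []
```

View pics/scene0.png

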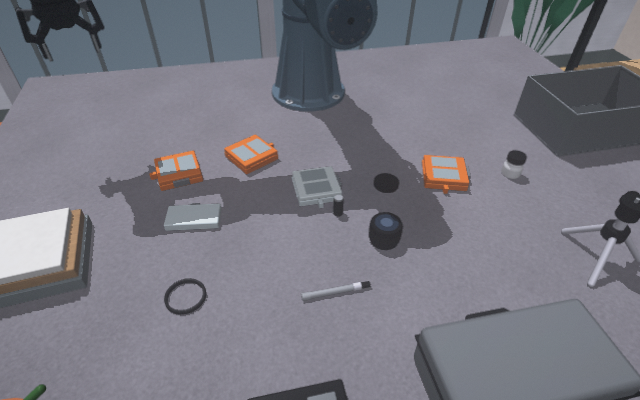

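View pics/side0.png

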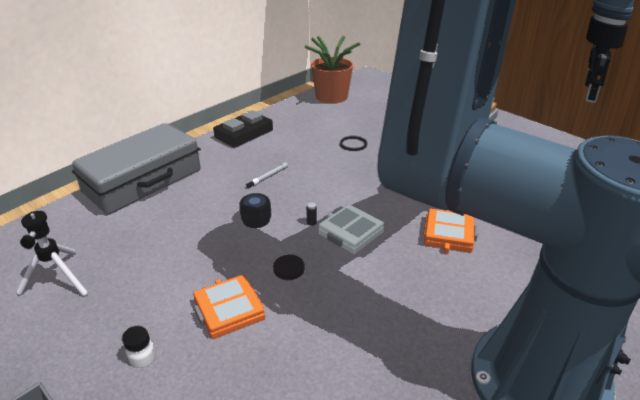

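View pics/wrist0.png

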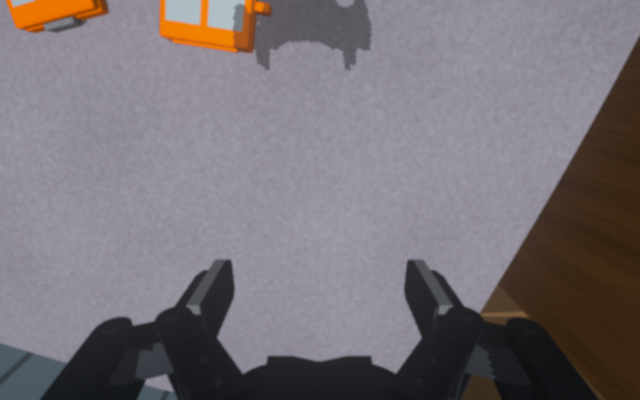

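The scene view shows the frosted case at about (317,186), its lug and the post at (338,205), and the lens at (385,230). Orange look-alikes are at (178,168), (250,153) and (445,170), with a silver box at (193,217). Next I'll zoom in to measure.

```bash
cat > h.py <<'E'
import numpy as np, cv2
from bench import *
def ray(c,px,pose):
    p=cv2.undistortPoints(np.array([[px]],float),c["intrinsics"],c["distortion"])[0,0]
    d=pose[:3,:3]@np.array([p[0],p[1],1.]);return pose[:3,3],d
def onz(c,px,z,pose):
    o,d=ray(c,px,pose);return o+d*(z-o[2])/d[2]
def R(q):
    from scipy.spatial.transform import Rotation as T
    return T.from_quat([q[1],q[2],q[3],q[0]]).as_matrix()
def wpose(c,o):
    P=np.eye(4);P[:3,:3]=R(o["eef_rot"]);P[:3,3]=o["eef_pos"];return P@c["mount"]
def proj(c,pts,pose):
    W=np.linalg.inv(pose);r,_=cv2.Rodrigues(W[:3,:3])
    return cv2.projectPoints(np.array(pts,float),r,W[:3,3],c["intrinsics"],c["distortion"])[0][:,0]
def crop(img,x0,y0,x1,y1,s,f):
    cv2.imwrite(f,cv2.resize(img[y0:y1,x0:x1,::-1],None,fx=s,fy=s,interpolation=cv2.INTER_CUBIC))
E
python3 - <<'E'
from h import *
c=cv2.imread("pics/scene0.png")[:,:,::-1];crop(c,280,150,380,225,8,"pics/sc1.png")
c=cv2.imread("pics/side0.png")[:,:,::-1];crop(c,295,190,395,265,8,"pics/si1.png")
E
```

```text
(no output)
```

View pics/sc1.png

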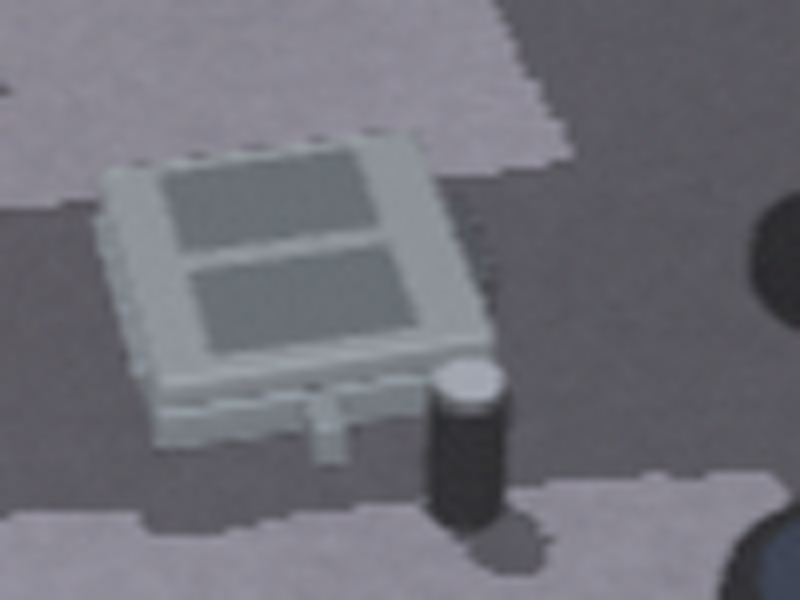

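View pics/si1.png

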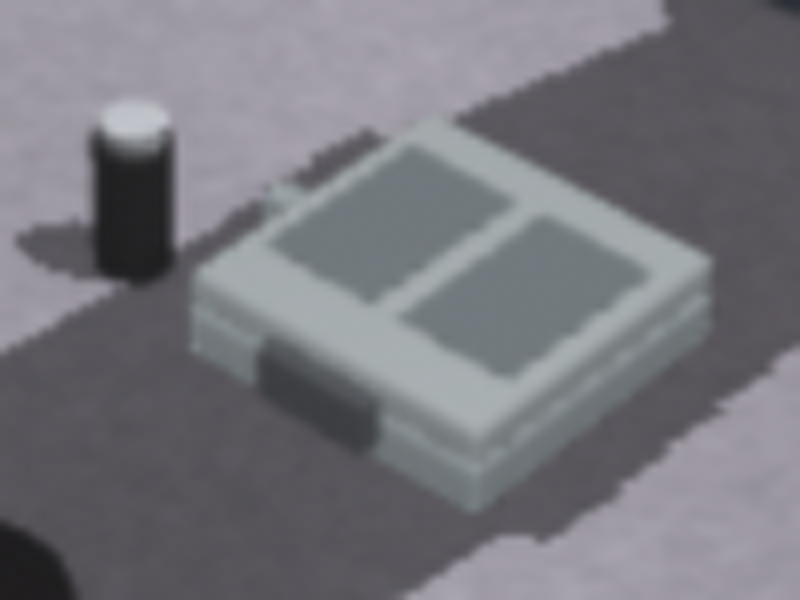

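The scene crop shows the case top corners at (105,172), (418,135), (492,345) and (160,385), with the post cap at (469,380). The side crop shows the corners at (435,122), (712,262), (480,445) and (195,275), with the cap at (135,120) and the latch on the near left face.

```bash
cat > m.py <<'E'
from h import *
from scipy.optimize import least_squares
cs=camera("scene");cd=camera("side")
f=lambda L,x,y:[(np.array([a,b])/8-.5+8/16*0+[x,y]) for a,b in L]
S=f([(105,172),(418,135),(492,345),(160,385)],280,150);D=f([(435,122),(712,262),(480,445),(195,275)],295,190)
for n,c,P in(("scene",cs,S),("side",cd,D)):
    Q=[onz(c,p,.027,c["pose"])[:2] for p in P];print(n,np.round(Q,4).tolist())
    print(" mean",np.mean(Q,0))
def tri(p,q):
    o1,d1=ray(cs,p,cs["pose"]);o2,d2=ray(cd,q,cd["pose"])
    s=np.linalg.lstsq(np.c_[d1,-d2],o2-o1,rcond=None)[0];a=o1+s[0]*d1;b=o2+s[1]*d2
    return (a+b)/2,np.linalg.norm(a-b)
# correspond: scene0=(near robot,right)=side1; scene1=(near robot,left)=side2; scene2=far left=side3; scene3=far right=side0
for i,j in((0,1),(1,2),(2,3),(3,0)):print("corner",tri(S[i],D[j]))
print("cap",tri(*[f([(469,380)],280,150)[0],f([(135,120)],295,190)[0]]))
def postz(c,L,x,y):print(onz(c,f(L,x,y)[0],.046,c["pose"]))
postz(cs,[(469,380)],280,150);postz(cd,[(135,120)],295,190)
def box(c,b):
    return onz(c,[(b[0]+b[2])/2,(b[1]+b[3])/2],.02,c["pose"])
for b in([150,151,204,191],[227,135,277,174],[165,204,221,230],[365,211,405,253],[422,153,468,193],[373,174,399,192]):print("scene obj",b,box(cs,b))
E
python3 m.py
```

```text
scene [[0.4047, -0.117], [0.4068, -0.0251], [0.5002, -0.0273], [0.4972, -0.1182]]
 mean [ 0.45222689 -0.07190799]
side [[0.4897, -0.1124], [0.3998, -0.1141], [0.3975, -0.0203], [0.4916, -0.022]]
 mean [ 0.44466717 -0.06720056]
corner (array([ 0.40161202, -0.11663857,  0.02453676]), np.float64(0.00017414397888982556))
corner (array([ 0.40084471, -0.02394356,  0.02254039]), np.float64(0.000905089246414405))
corner (array([ 0.49539181, -0.0259302 ,  0.02265216]), np.float64(0.00018809337790937167))
corner (array([ 0.4932178 , -0.11721022,  0.02293782]), np.float64(0.0008281870927216831))
cap (array([ 0.53125197, -0.04221652,  0.04455704]), np.float64(0.0002697861267184854))
[ 0.53266869 -0.04275944  0.046     ]
[ 0.52989236 -0.04064592  0.046     ]
scene obj [150, 151, 204, 191] [ 0.34082755 -0.37702474  0.02      ]
scene obj [227, 135, 277, 174] [ 0.31278717 -0.20122222  0.02      ]
scene obj [165, 204, 221, 230] [ 0.50220371 -0.34183403  0.02      ]
scene obj [365, 211, 405, 253] [0.6250267  0.03084383 0.02      ]
scene obj [422, 153, 468, 193] [0.47668711 0.227022   0.02      ]
scene obj [373, 174, 399, 192] [0.48217899 0.08222389 0.02      ]
```

arm_command:
  motion: "0.121 -0.146 0 0 0 0 0.35; 0.121 -0.146 0 0 0 0 0.35; 0.121 -0.146 0 0 0 0 0.35; 0.121 -0.146 0 0 0 0 0.35; 0.121 -0.146 0 0 0 0 0.35; 0.121 -0.146 0 0 0 0 0.35; 0.121 -0.146 0 0 0 0 0.35; 0.121 -0.146 0 0 0 0 0.35; 0.121 -0.146 0 0 0 0 0.35; 0.121 -0.146 0 0 0 0 0.35"

```text
time_s: 1.68
eef_pos: [0.3216, -0.1834, 0.2294]
eef_rot: [0.002, 0.988, 0.155, 0.001]
wrist_force: [0.2, 0.7, 0.3]
opening: 0.349
```

```bash
cat > go.py <<'E'
import sys
from h import *
from scipy.spatial.transform import Rotation as T
def rel(o,x,y,z,th):
    Rc=R(o["eef_rot"]);t=np.deg2rad(th)
    Rt=np.array([[np.cos(t),np.sin(t),0],[np.sin(t),-np.cos(t),0],[0,0,-1]])
    d=Rc.T@(np.array([x,y,z])-o["eef_pos"])/.2
    a=T.from_matrix(Rc.T@Rt).as_rotvec()/np.deg2rad(60)
    return d,a
if __name__=="__main__":
    o=get_obs();d,a=rel(o,*map(float,sys.argv[1:5]))
    Rc=R(o["eef_rot"]);print("t",o["time_s"],"pos",np.round(o["eef_pos"],4),"th",np.rad2deg(np.arctan2(Rc[1,0],Rc[0,0])).round(2),"F",np.round(o["wrist_force"],1),"op",o["opening"])
    print("d",np.round(d,3),"a",np.round(a,3))
E
python3 go.py .36 -.085 .12 0
```

```text
t 1.6833 pos [ 0.3216 -0.1834  0.2294] th 17.89 F [0.2 0.7 0.3] op 0.3493421650142305
d [ 0.333 -0.412  0.546] a [ 0.004 -0.001  0.298]
```

arm_command:
  motion: "0.067 -0.082 0.109 0 0 0 0.35; 0.067 -0.082 0.109 0 0 0 0.35; 0.067 -0.082 0.109 0 0 0 0.35; 0.067 -0.082 0.109 0 0 0 0.35; 0.067 -0.082 0.109 0 0 0 0.35; 0 0 0 0 0 0.1 0.35; 0 0 0 0 0 0.1 0.35; 0 0 0 0 0 0.1 0.35; 0 0 0 0 0 0 0.35"

```text
time_s: 2.43
eef_pos: [0.3642, -0.0733, 0.118]
eef_rot: [0.005, 1.0, -0.002, 0.005]
wrist_force: [0.1, -1.3, -0.4]
opening: 0.352
```

```bash
python3 go.py .368 -.085 .01 0
python3 - <<'E'
from h import *
o=get_obs();c=camera("wrist");cv2.imwrite("pics/w1.png",c["img"][:,:,::-1])
P=wpose(c,o);print(P.tolist())
for t in ["case","post"]:
    print(t,[(d["box"],round(d["conf"],2)) for d in search_frame("wrist",t)])
c=camera("scene");crop(c["img"],220,110,420,260,4,"pics/s1.png")
E
```

```text
t 2.4333 pos [ 0.3642 -0.0733  0.118 ] th -0.17 F [ 0.1 -1.3 -0.4] op 0.35238140311501703
d [0.014 0.053 0.541] a [ 0.009 -0.009 -0.003]
[[-0.0029722124112742648, -0.9502228685031548, -0.3115568425296053, 0.44586768567626234], [-0.9999521864763076, 0.005726691100603647, -0.0079265232157007, -0.07179556039364533], [0.009316153424726433, 0.31151838658845366, -0.9501944559418839, 0.26045117665694817], [0.0, 0.0, 0.0, 1.0]]
case [([243.6, 6.0, 383.8, 165.2], 0.9), ([567.7, 184.7, 639.8, 297.7], 0.86), ([390.2, 199.5, 524.4, 321.1], 0.67), ([3.2, 44.3, 15.7, 157.2], 0.63)]
post []
```

View pics/w1.png

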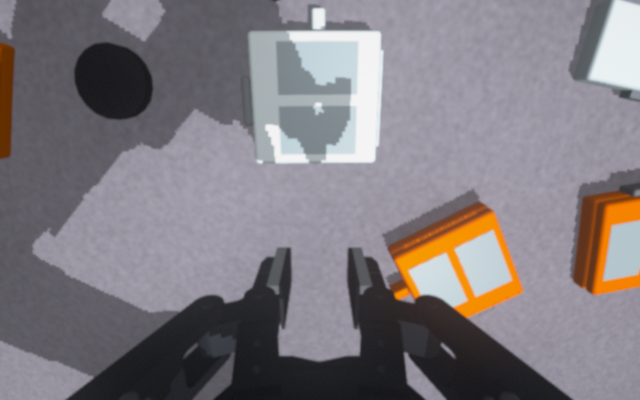

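View pics/s1.png

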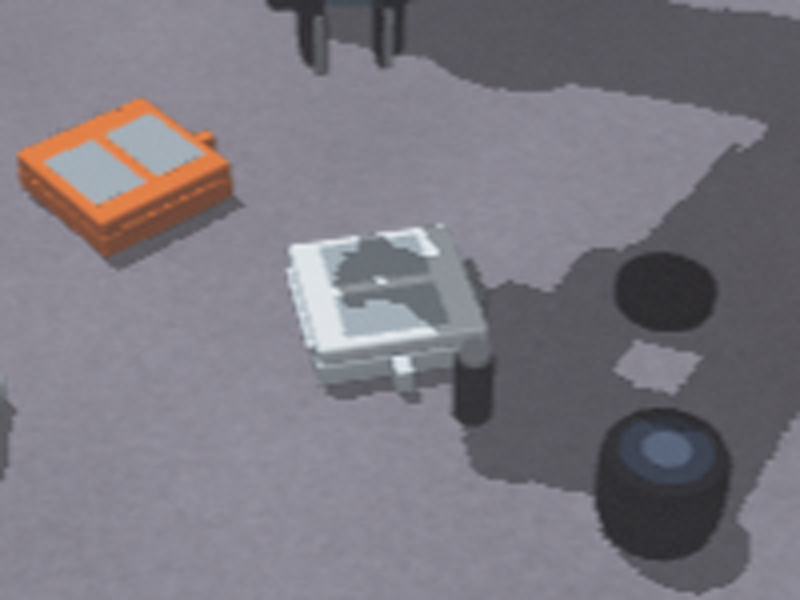

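The wrist picture shows the case top corners at (250,31), (381,31), (376,162) and (258,162), its lug at (317,17), and the orange case's lug near (395,292), close to the right finger.

Run:
```python
from h import *
o=get_obs();c=camera("wrist");P=wpose(c,o)
for p in((250,31),(381,31),(376,162),(258,162)):print(p,onz(c,p,.027,P).round(4))
for p in((395,292),(392,243),(487,206)):print("orange",p,onz(c,p,.02,P).round(4))
print("lug",onz(c,(317,10),.018,P))
```

```text
(250, 31) [ 0.494  -0.0262  0.027 ]
(381, 31) [ 0.4944 -0.1175  0.027 ]
(376, 162) [ 0.4016 -0.1192  0.027 ]
(258, 162) [ 0.4016 -0.0267  0.027 ]
orange (395, 292) [ 0.2772 -0.1462  0.02  ]
orange (392, 243) [ 0.3281 -0.1392  0.02  ]
orange (487, 206) [ 0.3626 -0.2191  0.02  ]
lug [ 0.50944517 -0.07282695  0.018     ]
```

arm_command:
  motion: "0.006 0.014 0.12 0 0 0 0.35; 0.006 0.014 0.12 0 0 0 0.35; 0.006 0.014 0.12 0 0 0 0.35; 0.006 0.014 0.1 0 0 0 0.35; 0.006 0.014 0.05 0.005 -0.005 0 0.35; 0 0 0 0.004 -0.004 0 0.35"

```text
time_s: 3.18
eef_pos: [0.3763, -0.0933, 0.0167]
eef_rot: [0.003, 1.0, 0.005, 0.006]
wrist_force: [-0.1, 0.5, -0.0]
opening: 0.351
```

```bash
python3 go.py .389 -.087 .012 0
```

```text
t 3.1833 pos [ 0.3763 -0.0933  0.0167] th 0.55 F [-0.1  0.5 -0. ] op 0.3505718709184569
d [ 0.063 -0.031  0.024] a [ 0.006 -0.011  0.009]
```

arm_command:
  motion: "0.03 -0.006 0.006 0.002 -0.003 0 0.35; 0.03 -0.006 0.006 0.002 -0.003 0 0.35; 0.03 -0.006 0.006 0.002 -0.003 0 0.35; 0.03 -0.006 0.004 0 -0.002 0 0.35; 0.025 -0.006 0 0 0 0 0.35; 0.02 0 0 0 0 0 0.35; 0.015 0 0 0 0 0 0.35"

```text
time_s: 3.77
eef_pos: [0.4141, -0.087, 0.0144]
eef_rot: [0.001, 1.0, 0.007, -0.003]
wrist_force: [-27.3, -11.7, 15.4]
opening: 0.352
```

```bash
python3 go.py .413 -.085 .012 0;python3 - <<'E'
from h import *
c=camera("wrist");cv2.imwrite("pics/w2.png",c["img"][:,:,::-1])
c=camera("side");crop(c["img"],260,170,420,290,5,"pics/d2.png")
E
```

```text
t 3.7667 pos [ 0.4141 -0.087   0.0144] th 0.81 F [-27.3 -11.7  15.4] op 0.35206196971018217
d [-0.005 -0.01   0.012] a [0.001 0.006 0.013]
```

View pics/w2.png

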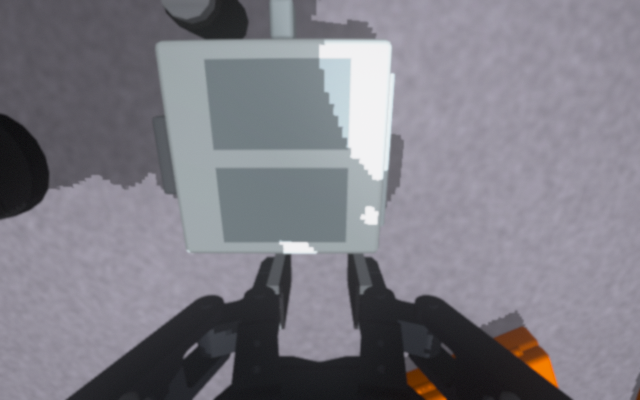

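View pics/d2.png

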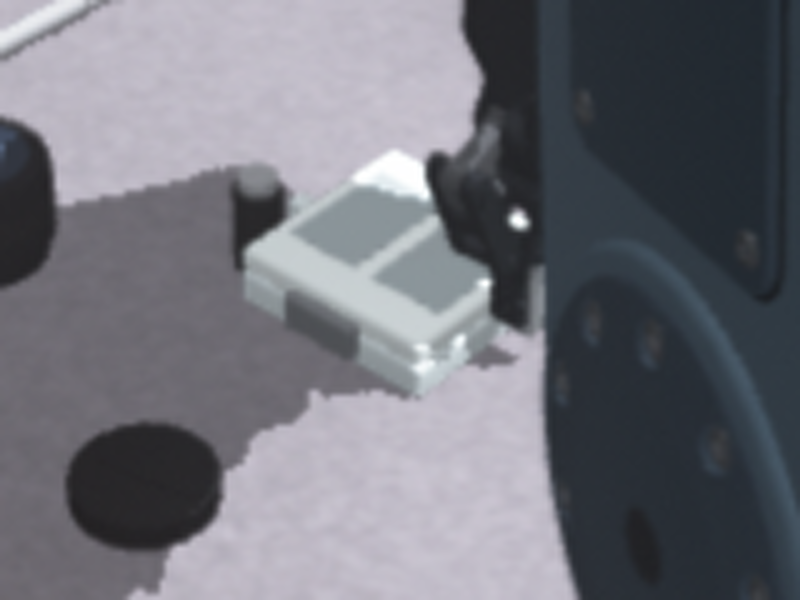

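arm_command:
  motion: "-0.012 0 0.005 0 0 0 0.35; 0.012 0.029 0.003 0 0 -0.05 0.35; 0.012 0.029 0 0 0 -0.05 0.35; 0.012 0.029 0 0 0 -0.05 0.35; 0.012 0.029 0 0 0 -0.05 0.35; 0.012 0.029 0 0 0 -0.05 0.35"

```text
time_s: 4.37
eef_pos: [0.4283, -0.1131, 0.0135]
eef_rot: [0.0, 0.99, 0.144, -0.003]
wrist_force: [-0.9, 0.0, 0.4]
opening: 0.35
```

```bash
cat > arc.py <<'E'
import sys
from go import *
D,L,ph=map(float,sys.argv[1:4]);p=np.array([.5315,-.042])
o=get_obs();Rc=R(o["eef_rot"]);th=np.arctan2(Rc[1,0],Rc[0,0])
def Rz(t):return np.array([[np.cos(t),-np.sin(t)],[np.sin(t),np.cos(t)]])
r=Rz(-th)@(o["eef_pos"][:2]-p)
print("t",o["time_s"],"pos",o["eef_pos"].round(4),"th",np.rad2deg(th).round(2),"D,L",(-r).round(4),"F",o["wrist_force"].round(1),"Ftool xy",(Rz(-th)@o["wrist_force"][:2]).round(1))
t=np.deg2rad(ph);q=p+Rz(t)@np.array([-D,-L])
d,a=rel(o,q[0],q[1],.012,ph);print("target d",d.round(3),"a",a.round(3))
E
python3 arc.py .119 .042 15
```

```text
t 4.3667 pos [ 0.4283 -0.1131  0.0135] th 16.54 D,L [0.1192 0.0388] F [-0.9  0.   0.4] Ftool xy [-0.8  0.3]
target d [-0.004 -0.     0.008] a [-0.001  0.005  0.026]
```

arm_command:
  motion: "0.013 0.029 0.001 0 0 -0.05 0.35; 0.011 0.029 0.001 0 0 -0.05 0.35; 0.01 0.029 0.001 0 0 -0.05 0.35; 0.01 0.029 0 0 0 -0.05 0.35; 0.01 0.029 0 0 0 -0.05 0.35; 0.01 0.029 0 0 0 -0.05 0.35; 0.01 0.029 0 0 0 -0.05 0.35"

```text
time_s: 4.95
eef_pos: [0.4617, -0.1456, 0.0141]
eef_rot: [0.001, 0.943, 0.332, -0.003]
wrist_force: [-0.5, -0.5, -0.8]
opening: 0.353
```

```bash
python3 arc.py .118 .035 37;python3 - <<'E'
from h import *
c=camera("wrist");cv2.imwrite("pics/w3.png",c["img"][:,:,::-1])
E
```

```text
t 4.95 pos [ 0.4617 -0.1456  0.0141] th 38.76 D,L [0.1193 0.037 ] F [-0.5 -0.5 -0.8] Ftool xy [-0.7 -0.1]
target d [ 0.001 -0.028  0.011] a [0.    0.007 0.029]
```

View pics/w3.png

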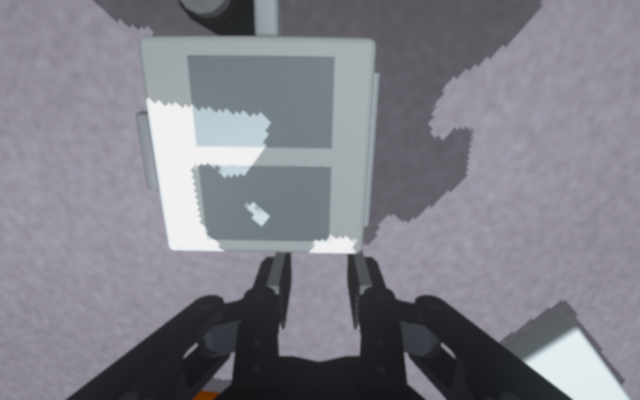

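The wrist picture shows the case turning with the tool. The post at (205,5) sits in the crook of the lug at (267,15), and the right finger is near the case's right corner, so I'll ease left while turning.

arm_command:
  motion: "0.009 0.024 0.002 0 0 -0.05 0.35; 0.009 0.024 0.002 0 0 -0.05 0.35; 0.009 0.024 0.002 0 0 -0.05 0.35; 0.009 0.024 0 0 0 -0.05 0.35; 0.008 0.026 0 0 0 -0.05 0.35; 0.008 0.026 0 0 0 -0.05 0.35; 0.008 0.028 0 0 0 -0.05 0.35; 0.008 0.028 0 0 0 -0.05 0.35"

```text
time_s: 5.67
eef_pos: [0.5062, -0.165, 0.0155]
eef_rot: [0.005, 0.85, 0.526, -0.003]
wrist_force: [-1.1, -1.2, -0.7]
opening: 0.35
```

```bash
python3 arc.py .118 .028 90;python3 - <<'E'
from h import *
c=camera("wrist");cv2.imwrite("pics/w4.png",c["img"][:,:,::-1])
E
```

```text
t 5.6667 pos [ 0.5062 -0.165   0.0155] th 63.49 D,L [0.1213 0.0322] F [-1.1 -1.2 -0.7] Ftool xy [-1.5  0.4]
target d [0.141 0.227 0.017] a [ 0.003  0.011 -0.442]
```

View pics/w4.png

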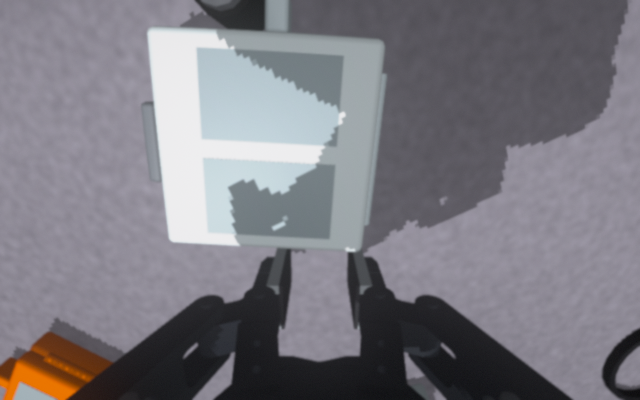

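arm_command:
  motion: "0.013 0.027 0.003 0 0.002 -0.05 0.35; 0.012 0.027 0.003 0 0.002 -0.05 0.35; 0.011 0.027 0.003 0 0.002 -0.05 0.35; 0.01 0.028 0.003 0 0.002 -0.05 0.35; 0.01 0.028 0.002 0 0.002 -0.05 0.35; 0.01 0.028 0 0 0 -0.05 0.35; 0.01 0.028 0 0 0 -0.05 0.35"

```text
time_s: 6.3
eef_pos: [0.5526, -0.1655, 0.016]
eef_rot: [0.008, 0.739, 0.673, 0.001]
wrist_force: [-0.6, -0.9, -0.4]
opening: 0.349
```

```bash
python3 arc.py .1175 .028 90;python3 - <<'E'
from h import *
c=camera("wrist");cv2.imwrite("pics/w5.png",c["img"][:,:,::-1])
c=camera("scene");crop(c["img"],220,130,380,250,5,"pics/s5.png")
E
```

```text
t 6.3 pos [ 0.5526 -0.1655  0.016 ] th 84.67 D,L [0.121  0.0325] F [-0.6 -0.9 -0.4] Ftool xy [-1.   0.5]
target d [0.033 0.031 0.02 ] a [ 0.012  0.009 -0.089]
```

View pics/w5.png

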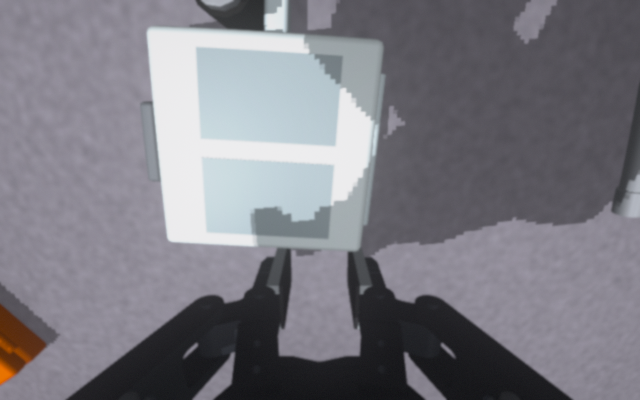

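View pics/s5.png

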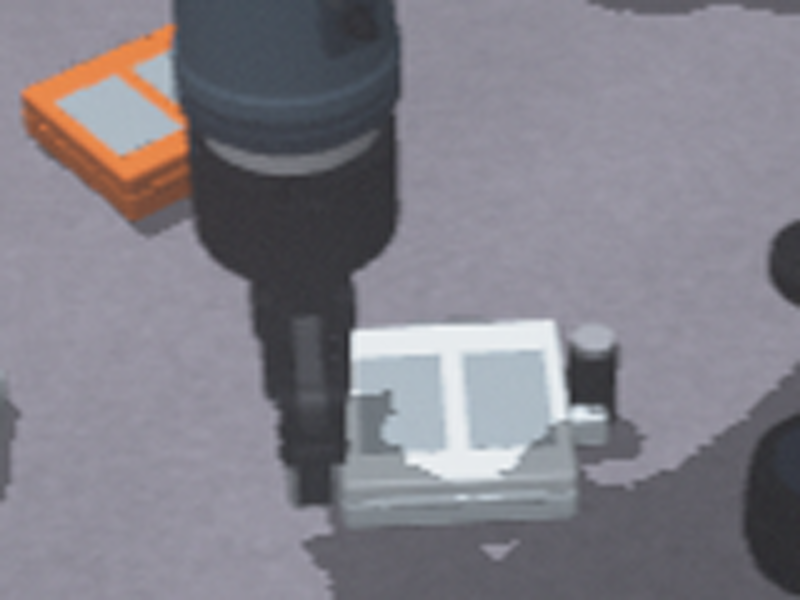

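arm_command:
  motion: "0.013 0.022 0.005 0.003 0.003 -0.045 0.35; 0.012 0.02 0.004 0.003 0.002 -0.045 0.35; 0.008 0 0.003 0 0 0 0.35"

```text
time_s: 6.65
eef_pos: [0.5638, -0.1622, 0.0159]
eef_rot: [0.008, 0.709, 0.705, 0.001]
wrist_force: [2.7, -4.6, 0.4]
opening: 0.351
```

```bash
python3 arc.py .1172 .028 90.5;python3 - <<'E'
from h import *
o=get_obs();c=camera("wrist");cv2.imwrite("pics/w6.png",c["img"][:,:,::-1])
E
```

```text
t 6.65 pos [ 0.5638 -0.1622  0.0159] th 89.67 D,L [0.12  0.033] F [ 2.7 -4.6  0.4] Ftool xy [-4.6 -2.7]
target d [ 0.016 -0.017  0.019] a [ 0.011  0.01  -0.014]
```

View pics/w6.png

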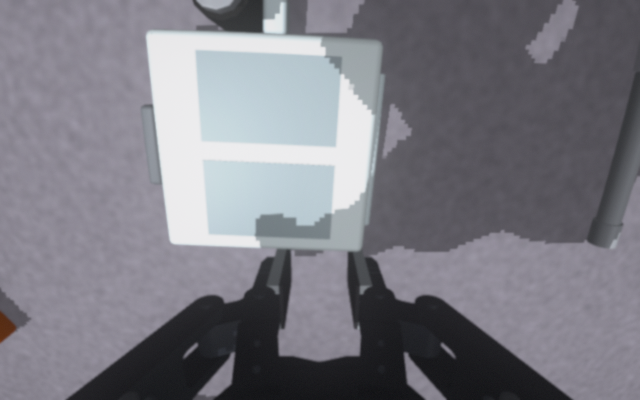

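```bash
cat > yaw.py <<'E'
from h import *
import sys
o=get_obs();c=camera("wrist");P=wpose(c,o)
L=eval(sys.argv[1]) # far-left, far-right, near-right, near-left (tool view)
Q=[onz(c,p,.027,P)[:2] for p in L];print(np.round(Q,4).tolist(),np.mean(Q,0).round(4))
an=lambda v:np.rad2deg(np.arctan2(v[1],v[0])).round(2)
print("edge yaws",an(Q[1]-Q[0]),an(Q[2]-Q[3]),an(Q[0]-Q[3])-90,an(Q[1]-Q[2])-90)
E
python3 yaw.py "[(148,32),(382,41),(363,249),(172,243)]"
```

```text
[[0.4988, -0.053], [0.5894, -0.0574], [0.5856, -0.1479], [0.4937, -0.1436]] [ 0.5419 -0.1005]
edge yaws -2.77 -2.67 -3.239999999999995 -2.4599999999999937
```

arm_command:
  motion: "0.008 0.012 0.003 0.003 0.003 -0.02 0.35; 0.006 0.008 0.002 0.003 0.002 -0.015 0.35; 0.004 0 0 0 0 0 0.35"

```text
time_s: 7.0
eef_pos: [0.5683, -0.1606, 0.0162]
eef_rot: [0.006, 0.7, 0.714, 0.0]
wrist_force: [1.4, -6.2, -1.2]
opening: 0.349
```

```bash
python3 arc.py .1172 .028 90.5;python3 - <<'E'
from h import *
o=get_obs();c=camera("wrist");cv2.imwrite("pics/w7.png",c["img"][:,:,::-1])
E
```

```text
t 7.0 pos [ 0.5683 -0.1606  0.0162] th 91.18 D,L [0.1193 0.0344] F [ 1.4 -6.2 -1.2] Ftool xy [-6.2 -1.3]
target d [ 0.009 -0.039  0.02 ] a [0.009 0.009 0.011]
```

View pics/w7.png

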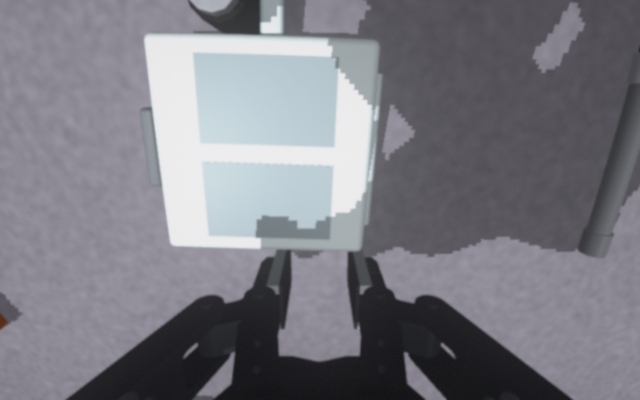

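```bash
python3 yaw.py "[(146,35),(379,41),(362,249),(172,246)]"
```

```text
[[0.4992, -0.0542], [0.59, -0.0551], [0.5893, -0.1458], [0.4973, -0.1458]] [ 0.544  -0.1002]
edge yaws -0.56 0.02 -1.1500000000000057 -0.4399999999999977
```

The case yaw is now within about 1° of square and its centre is where I predicted. I'll back straight off and lift.

arm_command:
  motion: "-0.02 0 0 0 0 0 0.35; -0.06 0 0 0 0 0 0.35; -0.12 0 0 0 0 0 0.35; -0.05 0 -0.1 0 0 0 0.35; 0 0 -0.18 0 0 0 0.35; 0 0 -0.18 0 0 0 0.35; 0 0 -0.18 0 0 0 0.35; -0.15 0 -0.1 0 0 0 0.35; 0 0 0 0 0 0 0.35"

```text
time_s: 7.85
eef_pos: [0.5602, -0.2394, 0.1626]
eef_rot: [-0.007, 0.702, 0.712, -0.001]
wrist_force: [-0.1, -0.2, 0.3]
opening: 0.353
```

Run:
```python
from h import *
o=get_obs();print(o["time_s"],o["eef_pos"],o["wrist_force"])
c=camera("wrist");cv2.imwrite("pics/w8.png",c["img"][:,:,::-1])
c=camera("scene");crop(c["img"],270,150,420,262,5,"pics/s8.png")
c=camera("side");crop(c["img"],230,160,390,280,5,"pics/d8.png")
```

```text
7.85 [ 0.56024593 -0.23940212  0.16260398] [-0.14320746 -0.2448786   0.28301939]
```

View pics/w8.png

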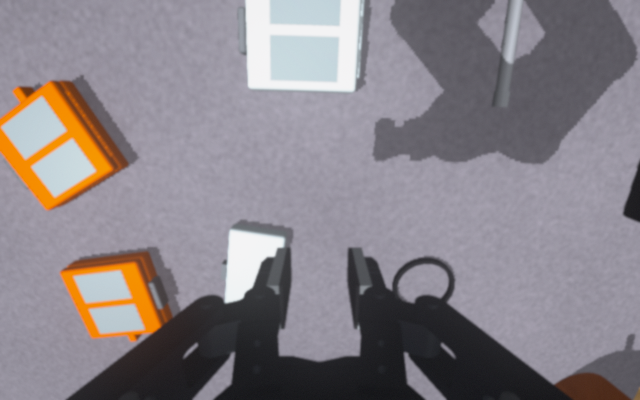

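View pics/s8.png

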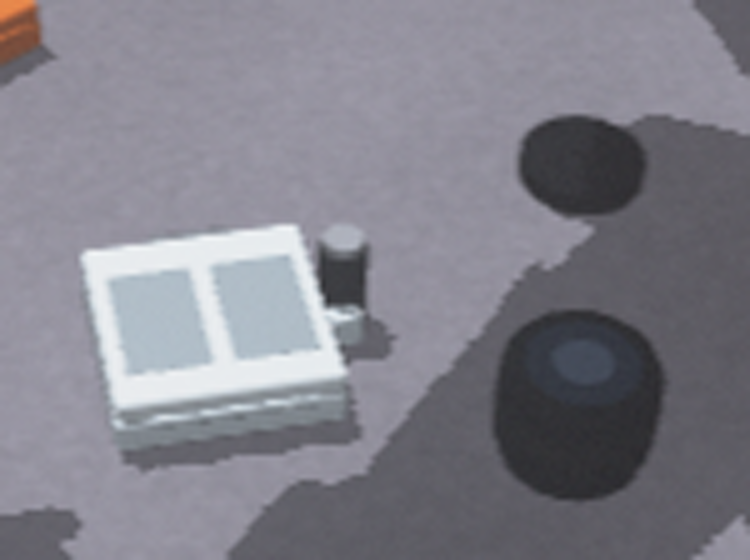

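View pics/d8.png

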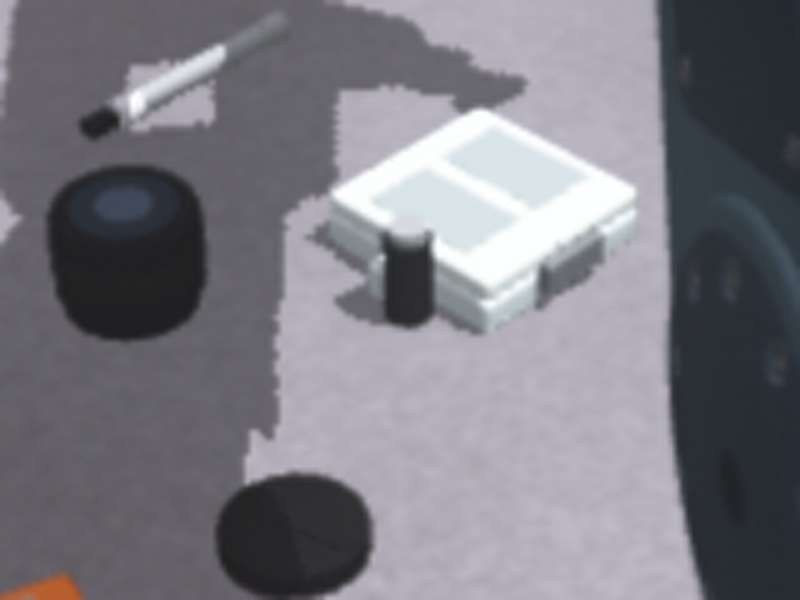

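The case lies beside the post with the lug in the crook. The latch points to the robot (side crop, about (572,270)), and the lens is unmoved. One numeric check of the yaw remains.

Run:
```python
from h import *
an=lambda v:np.rad2deg(np.arctan2(v[1],v[0])).round(1)
# order: near-right, near-left, far-left, far-right (robot's view)
for n,L,x,y in(("scene",[(83,252),(297,226),(346,376),(120,405)],270,150),("side",[(635,190),(487,290),(332,192),(485,110)],230,160)):
    c=camera(n);Q=[onz(c,np.array(p)/5-.4+[x,y],.027,c["pose"])[:2] for p in L]
    print(n,np.mean(Q,0).round(4),np.round(Q,3).tolist(),"yaw",an(Q[1]-Q[0])-90,an(Q[2]-Q[3])-90,an(Q[2]-Q[1]),an(Q[3]-Q[0]))
    print([(np.round(d["box"]),round(d["conf"],2)) for d in search_frame(n,"lens")])
```

```text
scene [ 0.5458 -0.1013] [[0.499, -0.147], [0.502, -0.054], [0.593, -0.056], [0.59, -0.147]] yaw -1.7999999999999972 -2.0 -1.1 -0.0
[(array([370., 213., 402., 254.]), 0.62)]
side [ 0.5402 -0.0979] [[0.495, -0.144], [0.494, -0.048], [0.589, -0.054], [0.584, -0.146]] yaw 0.5999999999999943 -3.0999999999999943 -3.5 -1.5
[(array([239., 190., 270., 224.]), 0.76)]
```

```bash
python3 -c "
from bench import *
print(hand_in(), get_obs()['time_s'])"
```

```text
the job is handed in; nothing more can be done
the job is handed in; nothing more can be done
```

The job is done and handed in at about 8 s on the robot's clock. I pushed the case against the post, swung it a quarter turn round it with the lug seated in the crook, then backed off and lifted clear.

- **Final position:** the case lies close beside the post on its right. Its centre is at about (0.544, -0.100), against a predicted (0.5445, -0.101).
- **Squareness:** the latch faces the robot. The wrist camera read about 0.5° short of square just before I backed off. Coarser readings from the scene and side cameras afterwards averaged about 1.2° and 1.9° short, with single edges from +0.6° to -3.5°.
- **Lens:** its box in both cameras matches the start within a few pixels, so it did not move.
- **Forces:** the fingers reached about 27 N along the push when the case first met the post, about 34 N overall with the side and upward parts. After that the readings between moves stayed under about 7 N, and the robot touched nothing at the end.

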